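# Toast the teacakes with the hand-held lever

### The job

Toast the two teacakes in the toaster: first turn the grey browning knob on its top clockwise until it clicks over to the orange mark, and let go of it. Then press the red lever on the front end down past its first two notches to the third, the one with the long orange marks, and not on to the bottom stop; it springs back up when let go, so finish while still holding it down at the third notch. Leave the things around the toaster where they stand.

Things in the scene. Friction and masses are not known exactly. Their poses are not given: they have to be found in the camera images.
- toaster: Fixed two-slot toaster, aluminium sides, black ends, 235 x 170 x 150 mm (x, y, z). Origin: centre of its underside on the table. x runs from the lever end (-x, turned roughly to the robot) to the rear, z up. Lever on the -x end, knob on the flat black deck at that end of the top. Two teacakes in the slots (y = +-42 mm, x from -18 to 88 mm) rise 35 mm above the top while the lever is up.
- browning_knob_grip (a point): Grey browning knob, 48 mm in from the lever end face: point on its vertical axis at grip height, 187 mm above the table. Grip: upright bar 38 mm long, 14 mm thick, from 162 to 194 mm above the table, on a skirt of radius 20 mm (top 164 mm) and dark base of radius 32 mm (top 156 mm). Site turns with the knob: x along the bar, y across it, z up. White pointer line at the bar's -x end.
- browning_knob (a joint): Knob angle, rad, growing clockwise from above. Rests at 0 (pointer at the white mark, bar 0.45 rad anticlockwise of the toaster's x axis) and at 0.9 (orange mark, bar 0.45 rad clockwise of it); stop at 0.93. Between them a detent of about 0.075 N m resists up to 0.45 rad, then carries the knob on towards 0.9.
- lever_top (a point): Centre of the upper face of the red lever paddle, 40 mm out from the toaster's -x end face on its centre line; 152 mm above the table with the lever up, moving down with it. Axes as the toaster's. Paddle 30 mm (x) x 50 mm (y) x 14 mm thick, free space below.
- lever (a joint): Downward travel of the lever, m; 0 is up (rest). Clicks at 0.014, 0.028 and 0.042 (third): white, white and long orange marks on the end face, level with the steel arm 13 mm below the paddle's top. Bottom stop 0.058. No notch holds it: the spring pushes up with 5.5 N at the top to 11 N at the third notch, +-3 N between notches, and returns it to 0 when released.
- ramekin0: White stoneware dish, 77 mm across, 42 mm high, bystander. Origin: centre of its underside.
- ramekin2: Tan stoneware dish, 77 mm across, 42 mm high, bystander. Origin: centre of its underside.
- ware_jar2: Jar of red jam with a green lid, 72 x 75 x 94 mm, bystander. Origin: centre of its underside.
- ware_jar3: Jar with a red lid and tan contents, 70 x 70 x 108 mm, bystander. Origin: centre of its underside.
- ware_spice_jar10: Spice jar with a green cap, 41 mm across, 102 mm high, bystander. Origin: centre of its underside.
- ware_mill5: Glass salt shaker with a grey top, 44 mm across, 90 mm high, bystander. Origin: centre of its underside.
- ware_cheese8: Block of wrapped butter or cheese, 73 x 102 x 37 mm, bystander. Origin: centre of its underside.

How it is judged:
By the outcome, as a careful person would: the job done as asked, in the order asked, and still so for the second after the job is handed in, while the arm keeps its last pose, push and grip.
It also fails if it takes over 45 s, if anything falls off the work surface, if the arm or the gripper's body presses on something with over 40 N, if the wrist force passes 120 N, or if a joint passes its speed limit or range.

### The arm

A 6-joint arm with a two-finger parallel gripper is mounted at the origin on a cart in front of the work surface, level with it; the furniture and walls round the work are solid. World frame = base frame: x ahead of the robot, y to its left, z up, the work surface at z = 0. Lengths are in mm, angles in rad, forces in N, time in s.
With the tool pointing down it reaches from about 350 to 975 mm from the base axis. Payload 7.1 kg.
Tool frame: the origin (TCP) lies between the finger pads; the fingertips stand 17 mm ahead of it and the grasp point (between the pads) lies 2 mm behind it; z points along the fingers, y is the line along which they close (so a half turn about z gives the same grasp; the last joint's range is limited). The gripper opens to 88 mm and grips with 3 to 60 N. Pads are 20 mm wide; open, the fingers measure 115 mm over their backs; the gripper's body (75 mm by 178 mm) begins 61 mm behind the grasp point.
Start: joints at [-1.36, 0.423, 1.63, -0, 1.089, -0.019], TCP at [142.384, -608.549, 213.975] pointing down, gripper open.
Joint ranges: [-3, 3], [-0.9, 2.11], [0.09, 2.58], [-1.31, 4.45], [0.11, 2.69], [-2.54, 2.54]. Speed limits (rad/s): [2.39, 2.39, 3.01, 3.14, 3.14, 3.14].

### API

Orientations are given as a rotation vector (axis times angle).
In Python, from workcell import ctrl, cam, order, sensors gives the robot as it stands (ctrl), with the cameras (cam), the job (order) and the readings (sensors).
- The arm moves only by the shell command python3 jog.py 'ROWS' [OPENING]. ROWS is a JSON list of rows, 1 to 5 of them, each of 6 numbers: dx, dy, dz in a scale on which 1.0 is 50 cm, then a rotation vector rx, ry, rz in parts of the range, where 1.0 means pi/2 rad; each row shifts and turns the commanded pose from where the row before left it, along the tool's axes as they then stand; what a row does not reach is not made up. A row lasts 1/12 s, in which the tool goes at most 41.7 mm and 0.125 rad, less where a joint would pass 70% of its speed; a pose out of reach is approached as far as the arm can. OPENING is the finger opening in mm, set as the command begins (- or left out keeps the last). The fingers move at their own pace and stop on an object; the grip force is fixed at half the most. Time passes only in rows, so rows that do not move let the fingers close. It prints the time, the measured TCP pose, the force, the opening and the grip force at its end. Input that does not fit is refused with a message, and nothing moves.
- sensors.get_obs(): the state, without advancing time (a new reading comes with each control period).
- cam.get_image(name): name is "scene" or "top"; returns a dict with "img" (480x640x3 uint8, red, green, blue), "fx", "fy", "cx", "cy" (pixels), "R" (3x3) and "t" (3): a world point X has camera coordinates R X + t. Camera axes: x right, y down, z forward; pixel columns grow to the right and rows downward; lengths in mm; the calibration is good to about 2 mm. A picture is of the moment at which its call begins. There is no depth.
- order.close_job(): hands the job in; it is judged then, once.
The state is a dict: "t": time; "qpos": joint angles; "qvel": joint speeds; "joint_torque": joint torques, N m; "ee_pos": TCP position; "orientation": TCP orientation; "ft_force": force on the tool from outside, world axes, zero at the start; "moment": the same for the moment, N m; "width": finger opening in mm; "grasp_force": force on a finger pad.
Only numpy, scipy, OpenCV 4.12 (cv2) and the standard library are available. Lean on these libraries where they do the work, as an engineer would, in place of code of your own. Each camera call takes 0.05 s, during which the arm holds its last target. There are 200 camera calls.

## Working session

There is one attempt and no reset: what is moved stays moved. The work goes in short steps, Python scripts to look and compute and a shell command to move; the robot and the scene stay as the last step left them, time stands still between calls to the robot, and variables do not carry over. Pictures are saved under pics/ and viewed, at most 10 in all, crops included, and the job is handed in when it is done.

```bash
ls; mkdir -p pics
python3 - <<'E'
from workcell import ctrl, cam, order, sensors
import cv2,numpy as np
for n in("scene","top"):
    d=cam.get_image(n); cv2.imwrite(f"pics/{n}0.png",d["img"][:,:,::-1]); np.savez(f"{n}0.npz",**d)
    print(n,d["fx"],d["cx"],d["cy"],np.round(d["R"],3).tolist(),np.round(d["t"]).tolist(), np.round(-d["R"].T@d["t"]))
print(sensors.get_obs())
E
```

```text
jog.py
pics
workcell.py
scene 548.8692046862037 315.16250365907763 238.3601792009006 [[-0.606, -0.795, -0.006], [-0.594, 0.458, -0.661], [0.528, -0.397, -0.75]] [378.0, 373.0, 1223.0] [-195.  616. 1166.]
top 443.77827963164543 315.38842983016224 236.00265090101527 [[-0.019, -1.0, 0.003], [-0.996, 0.019, -0.087], [0.087, -0.005, -0.996]] [83.0, 547.0, 1358.0] [ 429.   78. 1400.]
{'t': 0.1, 'qpos': array([-1.35997101e+00,  4.23796283e-01,  1.63061037e+00,  8.95314039e-06,
        1.08860021e+00, -1.90267595e-02]), 'qvel': array([ 0.00039756, -0.00147244, -0.00169532,  0.00045154,  0.00182141,
       -0.00080604]), 'joint_torque': array([ 4.07977295e-04, -5.45608485e+01, -2.74325877e+01,  6.45504682e-02,
        1.87565287e-02, -4.13737166e-05]), 'ee_pos': array([ 142.29834555, -608.05153619,  213.26080525]), 'orientation': array([-3.11946997e+00, -3.60088523e-01,  2.00219680e-04]), 'ft_force': array([ 0.05078614, -0.29245732, -0.30785673]), 'moment': array([0.03171644, 0.06020261, 0.04688558]), 'grasp_force': 0.0, 'width': 87.69300699923205}
```

View pics/scene0.png

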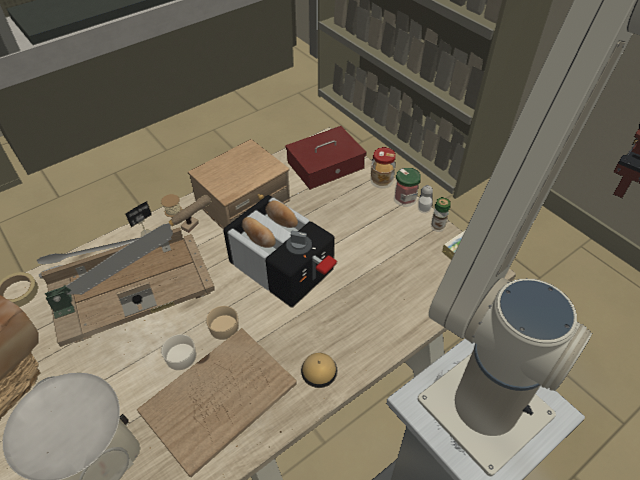

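View pics/top0.png

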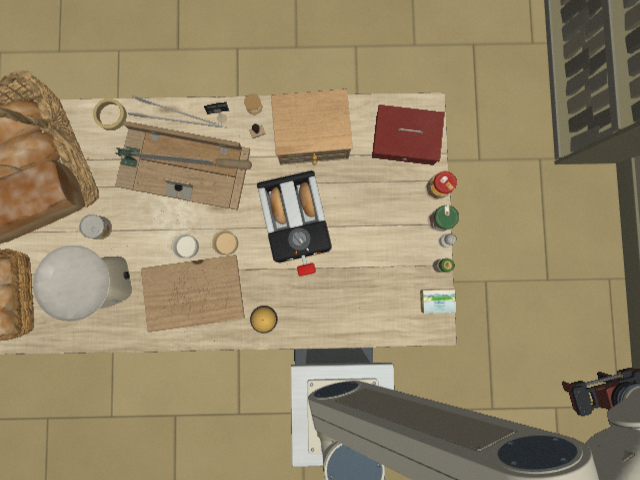

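The scene view shows the toaster with its red lever at about (326,265) and the knob at (299,242). In the top view the lever is at (306,269) and the knob at (299,238). Nothing stands close to the lever end.

```bash
cat > h.py <<'E'
import numpy as np,cv2
def ray(d,u,v):
    r=d["R"].T@np.array([(u-d["cx"])/d["fx"],(v-d["cy"])/d["fy"],1.]); return -d["R"].T@d["t"],r
def plane(d,u,v,z):
    c,r=ray(d,u,v); return c+r*(z-c[2])/r[2]
def tri(d1,p1,d2,p2):
    c1,r1=ray(d1,*p1);c2,r2=ray(d2,*p2)
    s=np.linalg.lstsq(np.c_[r1,-r2],c2-c1,rcond=None)[0]; a=c1+r1*s[0];b=c2+r2*s[1]
    return (a+b)/2,np.linalg.norm(a-b)
def proj(d,X):
    x=d["R"]@X+d["t"]; return [d["fx"]*x[0]/x[2]+d["cx"],d["fy"]*x[1]/x[2]+d["cy"]]
E
python3 - <<'E'
from h import *
S=dict(np.load("scene0.npz"));T=dict(np.load("top0.npz"))
def red(d,x0,x1,y0,y1):
    i=d["img"].astype(int); m=(i[...,0]>110)&(i[...,1]<60)&(i[...,2]<70); k=np.zeros_like(m);k[y0:y1,x0:x1]=m[y0:y1,x0:x1]; return k
ms=red(S,300,350,245,290);mt=red(T,290,325,255,285)
for n,d,m in(("s",S,ms),("t",T,mt)):
    ys,xs=np.nonzero(m); r=cv2.minAreaRect(np.c_[xs,ys].astype(np.float32)); print(n,m.sum(),xs.mean(),ys.mean(),r, plane(d,xs.mean(),ys.mean(),152).round(1))
    if n=="t":
        P=np.array([plane(d,*c,152)[:2] for c in cv2.boxPoints(r)]);print(P.round(1),np.linalg.norm(P-np.roll(P,1,0),axis=1))
# black end deck in top view: dark mask
g=T["img"].max(2); k=np.zeros(g.shape,np.uint8);k[165:268,250:335]=(g[165:268,250:335]<60)
ct=max(cv2.findContours(k,0,2)[0],key=cv2.contourArea)
print(cv2.boxPoints(cv2.minAreaRect(ct)))
a=cv2.resize(S["img"][195:310,215:355],None,fx=5,fy=5,interpolation=2)
b=cv2.resize(T["img"][165:280,250:340],None,fx=5,fy=5,interpolation=2)
cv2.imwrite("pics/c1.png",a[:,:,::-1]);cv2.imwrite("pics/c2.png",b[:,:,::-1])
E
```

```text
s 182 326.07142857142856 263.8076923076923 ((326.0000305175781, 263.5000305175781), (10.60660171508789, 17.677669525146484), 45.0) [439.1 106.7 152. ]
t 153 305.73202614379085 269.08496732026146 ((305.76470947265625, 269.058837890625), (9.216353416442871, 16.492422103881836), 75.96376037597656) [445.2 101.7 152. ]
[[452.6 127. ]
 [463.   81.9]
 [437.8  76.1]
 [427.5 121.2]] [25.78567131 46.26994858 25.80821942 46.19014485]
[[267.21564 232.69356]
 [324.56244 219.58574]
 [331.50116 249.94261]
 [274.15436 263.0504 ]]
```

View pics/c1.png

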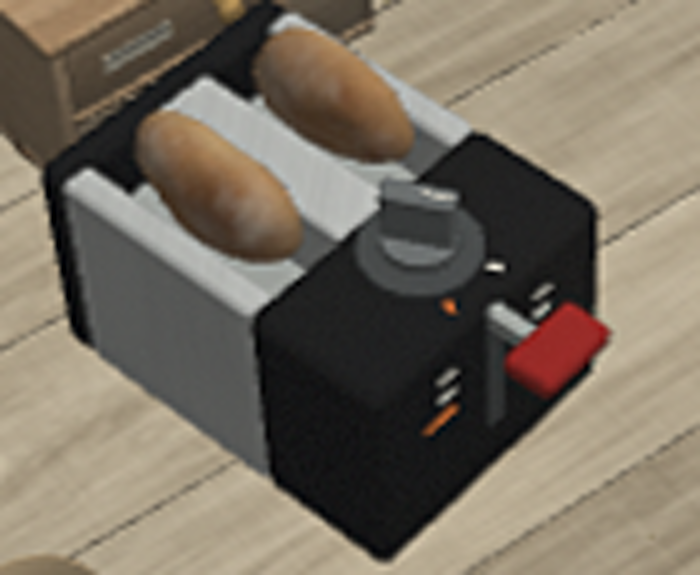

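View pics/c2.png

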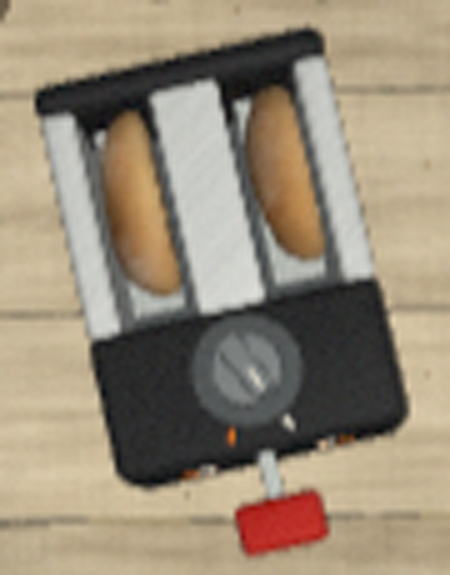

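Run:
```python
from h import *
S=dict(np.load("scene0.npz"));T=dict(np.load("top0.npz"))
def base(d,x0,x1,y0,y1):
    i=d["img"].astype(int); m=((i.max(2)>52)&(i.max(2)-i.min(2)<30)); k=np.zeros(m.shape,np.uint8);k[y0:y1,x0:x1]=m[y0:y1,x0:x1]
    c=max(cv2.findContours(k,0,1)[0],key=cv2.contourArea); return c
ct=base(T,284,316,226,252); e=cv2.fitEllipse(cv2.convexHull(ct)); print("top",e); pt=plane(T,*e[0],156);print(pt)
L=plane(T,305.73,269.08,152); print("L",L,"dist",np.linalg.norm((pt-L)[:2]),"yaw",np.arctan2(*(pt-L)[1::-1]))
for yaw in(.20,.22,.24):
    K=L+88*np.array([np.cos(yaw),np.sin(yaw),0]); K[2]=187; print(yaw,K.round(1))
# aluminium edges/outline lines via dark/bright: marks and pointer
i=T["img"].astype(int)
print("V patch top"); print(i.max(2)[228:254,286:314])
# scene check: predicted knob points
for z in(156,164,194): print(z,proj(S,np.array([pt[0],pt[1],z])),proj(T,np.array([pt[0],pt[1],z])))
print(proj(S,L))
```

```text
top ((297.4360656738281, 237.33038330078125), (22.175249099731445, 33.87904739379883), 138.32408142089844)
[534.62699153 123.37303943 156.        ]
L [445.16717952 101.66404408 152.        ] dist 92.05617005676766 yaw 0.23806573739417877
0.2 [531.4 119.1 187. ]
0.22 [531.  120.9 187. ]
0.24 [530.6 122.6 187. ]
V patch top
[[ 69  62  53  46  53  55  39  33  48  65  68  70  74  77  75  74  70  58
   44  39  42  44  39  41  48  42  47  44]
 [ 38  33  39  35  38  43  49  60  74  81  86  85  84  88  85  86  86  79
   67  63  47  41  42  45  41  44  42  43]
 [ 36  43  36  44  37  49  72  79  82  84  84  85  86  84  85  86  85  84
   84  81  69  47  42  43  42  39  43  44]
 [ 43  43  39  44  50  70  86  85  86  86  99  87  92  96  97  86  86  87
   87  89  86  72  50  46  43  46  42  44]
 [ 39  40  44  43  70  82  83  86  91 107 119 103  94 117 122 111 108  86
   86  85  89  84  63  39  38  45  42  45]
 [ 39  39  42  53  84  85  86  93 111 126 127 125 107 116 128 130 124 109
   93  88  86  87  79  53  44  44  44  44]
 [ 46  42  47  66  85  85  88 101 122 123 128 128 121 110 129 130 130 129

[... 2025 characters left out ...]
9  41]
 [ 48  46  44  50  45  50  50  48  52 113 213  52  50  48  47  50  51  50
   51  51  47  49  44  46  41  38  37  33]
 [ 46  45  48  49  46  47  50  50  52  93 155  49  48  51  46  46  46  47
   45  40  44  40  37  29  33  30  33  86]]
156 [np.float64(296.5671194073684), np.float64(241.8007884687174)] [np.float64(297.4360656738281), np.float64(237.33038330078134)]
164 [np.float64(296.46469176662674), np.float64(239.63931738919422)] [np.float64(297.3289661362559), np.float64(237.0907626370708)]
194 [np.float64(296.0722329356901), np.float64(231.3574863635974)] [np.float64(296.9147833284227), np.float64(236.16408487953612)]
[np.float64(326.17568343948614), np.float64(261.20778178527615)]
```

The top view puts the knob at about (531, 119.5) and the lever at (445, 102). They are 88 mm apart, as they should be, and the yaw is about 0.21. I'll raise the arm and go above the knob.

Units first: shifts go in shares of 50 cm and turns go in shares of pi/2 rad. So -30 mm / 500 = -0.06, -28 mm / 500 = -0.056.

```bash
python3 jog.py '[[0,0,-0.06,0,0,0],[0,0,-0.06,0,0,0],[0.04,-0.05,-0.02,0,0,0],[0.05,-0.056,0,0,0,0],[0.05,-0.056,0,0,0,0]]' 50 && for i in 1 2 3; do :; done
python3 jog.py '[[0.05,-0.056,0,0,0,0],[0.05,-0.056,0,0,0,0],[0.05,-0.056,0,0,0,0],[0.05,-0.056,0,0,0,0],[0.05,-0.056,0,0,0,0]]'
python3 jog.py '[[0.05,-0.056,0,0,0,0],[0.05,-0.056,0,0,0,0],[0.05,-0.056,0,0,0,0],[0.05,-0.056,0,0,0,0],[0.05,-0.056,0,0,0,0]]'
python3 jog.py '[[0.05,-0.056,0,0,0,-0.0637],[0.05,-0.056,0,0,0,-0.0637],[0.05,-0.056,0,0,0,0],[0.05,-0.056,0,0,0,0],[0,0,0,0,0,0]]'
```

```text
t: 0.52
ee_pos: [192.2, -513.2, 284.5]
orientation: [3.12, 0.358, 0.001]
ft_force: [1.6, 1.3, -0.3]
width: 57.8
grasp_force: 0.0
t: 0.93
ee_pos: [282.2, -347.1, 283.8]
orientation: [-3.121, -0.359, 0.0]
ft_force: [0.7, 0.1, -0.0]
width: 49.7
grasp_force: 0.0
t: 1.35
ee_pos: [372.0, -182.3, 284.0]
orientation: [3.121, 0.36, 0.0]
ft_force: [0.2, -0.5, -0.3]
width: 50.2
grasp_force: 0.0
t: 1.77
ee_pos: [427.5, -39.9, 283.9]
orientation: [-3.066, -0.678, -0.001]
ft_force: [0.0, -0.5, -0.8]
width: 49.8
grasp_force: 0.0
```

Converted, 32 mm / 500 = 0.064, -20 mm / 500 = -0.04.

```bash
python3 jog.py '[[0.064,-0.04,0,0,0,0],[0.064,-0.04,0,0,0,0],[0.064,-0.04,0,0,0,0],[0.064,-0.04,0,0,0,0],[0.064,-0.04,0,0,0,0]]'
python3 jog.py '[[0,0,0,0,0,-0.0732],[0,0,0,0,0,-0.07],[0,0,0,0,0,0],[0,0,0,0,0,0]]'
python3 - <<'E'
from workcell import ctrl, cam, order, sensors
from h import *
o=sensors.get_obs();print(o["ee_pos"],o["qpos"]);v=o["orientation"];yaw=2*np.arctan2(v[1],v[0]);print(yaw)
d=np.array([531,119.5])-o["ee_pos"][:2];x=np.array([np.cos(yaw),np.sin(yaw)]);print(d@x,d@np.array([x[1],-x[0]]))
E
```

```text
t: 2.18
ee_pos: [530.7, 113.9, 283.7]
orientation: [3.069, 0.67, -0.001]
ft_force: [0.6, -1.2, 0.5]
width: 49.9
grasp_force: 0.0
t: 2.52
ee_pos: [529.9, 112.4, 283.6]
orientation: [-2.976, -1.005, 0.001]
ft_force: [-0.2, 0.5, -0.2]
width: 49.8
grasp_force: 0.0
[529.93014453 112.38545243 283.59730014] [ 1.87066879e-01  2.23818358e-01  1.74530339e+00 -1.03719380e-04
  1.17333179e+00  1.10638334e+00]
-5.631665252690495
5.1649411855091945 -5.008468861392969
```

Converted, 25 mm / 500 = 0.05, 20 mm / 500 = 0.04.

```bash
python3 jog.py '[[0.01,-0.01,0.04,0,0,0],[0,0,0.05,0,0,0],[0,0,0.05,0,0,0],[0,0,0.036,0,0,0],[0,0,0.018,0,0,0]]'
python3 - <<'E'
from workcell import ctrl, cam, order, sensors
from h import *
im=[]
o=sensors.get_obs();print(o["ee_pos"],o["ft_force"])
S=cam.get_image("scene");T=cam.get_image("top")
a=cv2.resize(S["img"][180:300,240:340],(400,480),interpolation=2);b=cv2.resize(T["img"][175:295,250:350],(400,480),interpolation=2)
cv2.imwrite("pics/g1.png",np.hstack([a,b])[:,:,::-1])
E
```

```text
t: 2.93
ee_pos: [529.5, 118.7, 184.7]
orientation: [-2.976, -1.004, 0.005]
ft_force: [-0.2, -0.1, 0.5]
width: 50.2
grasp_force: 0.0
[529.53424868 118.69902086 184.73521872] [-0.17181397 -0.0997169   0.45824418]
```

View pics/g1.png

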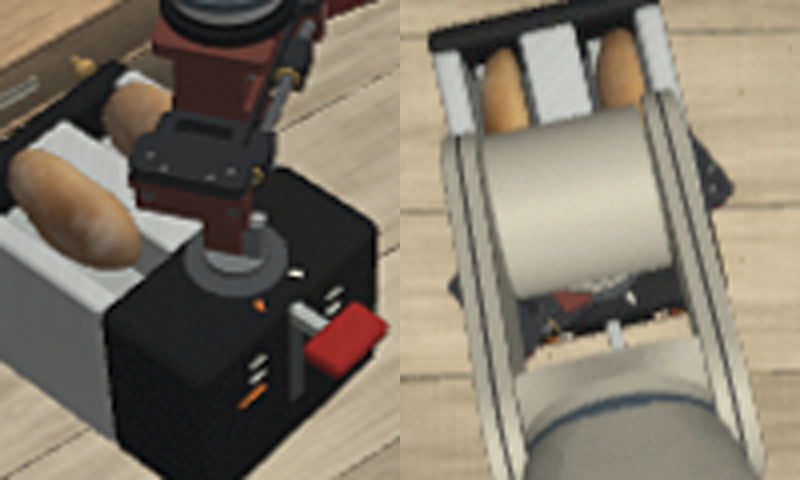

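The picture shows a finger in front of the knob bar at about (230,225), the bar between the fingers and no contact. Next I'll close the gripper.

```bash
python3 jog.py '[[0,0,0,0,0,0],[0,0,0,0,0,0],[0,0,0,0,0,0],[0,0,0,0,0,0],[0,0,0,0,0,0]]' 0
python3 jog.py '[[0,0,0,0,0,0],[0,0,0,0,0,0],[0,0,0,0,0,0]]'
python3 -c "
from workcell import ctrl, cam, order, sensors
print(sensors.get_obs()['moment'])"
```

```text
t: 3.45
ee_pos: [531.5, 119.8, 187.8]
orientation: [2.975, 1.01, 0.002]
ft_force: [-0.6, 0.2, 0.9]
width: 20.1
grasp_force: 0.0
t: 3.7
ee_pos: [531.1, 119.8, 187.1]
orientation: [2.975, 1.01, 0.0]
ft_force: [-0.4, 0.3, 0.2]
width: 1.3
grasp_force: 0.0
[ 0.01441045  0.04197686 -0.01732626]
```

Run:
```python
from workcell import ctrl, cam, order, sensors
from h import *
S=cam.get_image("scene"); o=sensors.get_obs();print(o["ee_pos"],o["width"],o["grasp_force"],o["ft_force"])
a=cv2.resize(S["img"][200:280,250:350],(750,600),interpolation=2)
cv2.imwrite("pics/g2.png",a[:,:,::-1])
for p in([531,119.5,170],[531,119.5,156],[531,119.5,194]): print(proj(S,np.array(p)))
```

```text
[531.10397329 119.72439444 187.01653418] 0.4287329050830409 0.0 [ 0.06463955 -0.40331393  0.09595427]
[np.float64(298.563094812028), np.float64(238.1630618178639)]
[np.float64(298.7259302629151), np.float64(241.95828159716206)]
[np.float64(298.2778744734734), np.float64(231.51540699550458)]
```

View pics/g2.png

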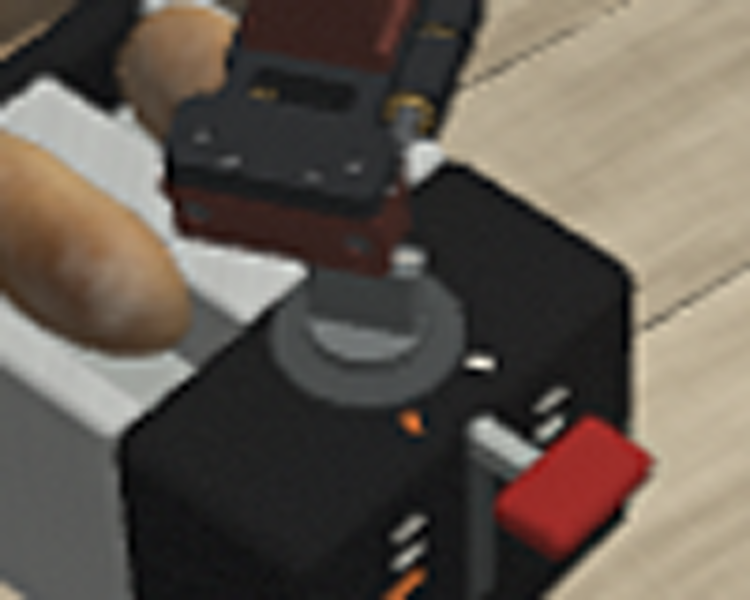

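Run:
```python
from workcell import ctrl, cam, order, sensors
from h import *
o=sensors.get_obs();print(o["ee_pos"],o["width"],o["grasp_force"],o["ft_force"])
g1=cv2.imread("pics/g1.png")[:,:400]   # rows180-300, cols240-340 x4
S0=dict(np.load("scene0.npz"))["img"][:,:,::-1]; S=cam.get_image("scene")["img"][:,:,::-1]
np.save("S2.npy",S)
c=lambda I:cv2.resize(I[215:260,275:320],(400,400),interpolation=2)
a=cv2.resize(g1[140:320,140:320],(400,400),interpolation=2)
h=np.hstack([cv2.resize(x,(266,400)) if 0 else x[:, 67:333] for x in (c(S0),a,c(S))])
h=np.clip(h.astype(float)*1.8,0,255).astype(np.uint8)
cv2.imwrite("pics/g3.png",h)
```

```text
[531.10397329 119.72439444 187.01653418] 0.4287329050830409 0.0 [ 0.06463955 -0.40331393  0.09595427]
```

View pics/g3.png

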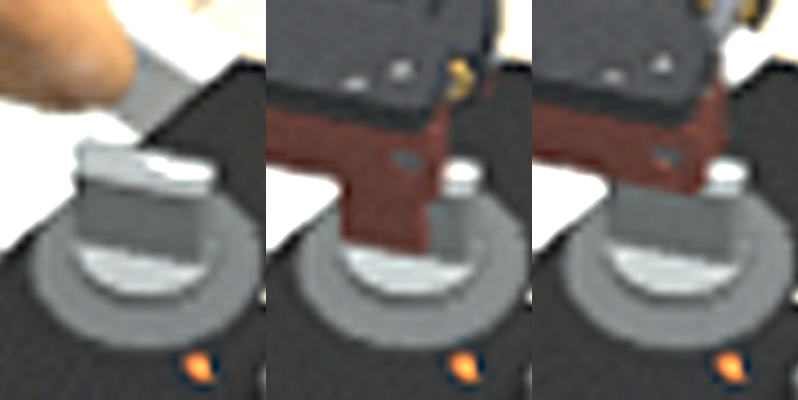

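Run:
```python
from workcell import ctrl, cam, order, sensors
from h import *
S=dict(np.load("scene0.npz")); c=np.array([531.1,119.7,0]);y=.66;ax=np.array([np.cos(y),np.sin(y),0]);ay=np.array([-np.sin(y),np.cos(y),0])
for n,a,b,z in(("bodyR",-37.5,89,250),("bodyL",37.5,89,250),("closed tipR",-10,13.5,170),("closed tipL",10,13.5,170),("open inR",-10,25,168),("open outR",-10,38,168),("open inL",10,25,168),("barR top",-19,7,194),("barL top",19,7,194),("barR bot",-19,7,162),("barR topback",-19,-7,194)):
    print(n,np.round(proj(S,c+a*ax+b*ay+[0,0,z]),1))
print("obs open tip: left-bottom",275+(67+345-266)/8.89,215+245/8.89,"right-bottom",275+(67+428-266)/8.89,215+252/8.89)
print("obs barR top",275+(67+215)/8.89,215+188/8.89,"barL top",275+(67+78)/8.89,215+180/8.89,"barR bot",275+(67+200)/8.89,215+262/8.89)
```

```text
bodyR [302.7 246.7]
bodyL [270.1 240.3]
closed tipR [300.9 243. ]
closed tipL [292.9 241.5]
open inR [299.6 247.1]
open outR [298.1 251.1]
open inL [291.6 245.5]
barR top [305.1 235.1]
barL top [289.7 232.2]
barR bot [305.3 244. ]
barR topback [306.6 230.9]
obs open tip: left-bottom 291.42294713160857 242.55905511811022 right-bottom 300.75928008998875 243.3464566929134
obs barR top 306.7210348706412 236.14735658042744 barL top 291.31046119235094 235.2474690663667 barR bot 305.03374578177727 244.47131608548932
```

The open and closed fingertips both appear about 25 mm higher in the picture than the reported z implies. The fingers probably closed above the bar. I'll open and go down carefully, watching the force.

Converted, 3 mm / 500 = 0.006, 2 mm / 500 = 0.004.

```bash
python3 jog.py '[[0,0,0,0,0,0],[0,0,0,0,0,0],[0,0,0,0,0,0],[0,0,0,0,0,0]]' 50
python3 jog.py '[[0,0,0.006,0,0,0],[0,0,0.006,0,0,0],[0,0,0.006,0,0,0],[0,0,0.004,0,0,0],[0,0,0,0,0,0]]'
python3 - <<'E'
from workcell import ctrl, cam, order, sensors
from h import *
S=cam.get_image("scene")["img"][:,:,::-1]
o=sensors.get_obs();print(o["ee_pos"],o["width"],o["ft_force"],o["qpos"])
i=S[215:260,280:315].astype(int); m=(i[...,2]>1.5*i[...,1])&(i[...,2]>25)&(i[...,2]<110)   # dark red
for c in range(0,35,2): 
    r=np.nonzero(m[:,c])[0]; print(280+c, 215+r.max() if len(r) else None,end="; ")
E
```

```text
t: 4.13
ee_pos: [531.1, 119.7, 187.0]
orientation: [-2.975, -1.01, 0.0]
ft_force: [0.0, -0.6, 0.1]
width: 24.0
grasp_force: 0.0
t: 4.55
ee_pos: [530.7, 119.7, 175.3]
orientation: [-2.975, -1.01, 0.002]
ft_force: [0.5, -0.2, -0.9]
width: 49.6
grasp_force: 0.0
[530.8499133  119.66040907 175.55379871] 50.20932811117747 [-0.73592913 -0.26518126 -0.53916258] [ 1.99855095e-01  3.55847378e-01  1.83926418e+00 -3.71256092e-05
  9.47311290e-01  1.11584038e+00]
280 235; 282 235; 284 235; 286 236; 288 236; 290 238; 292 244; 294 244; 296 244; 298 245; 300 240; 302 231; 304 257; 306 None; 308 None; 310 None; 312 None; 314 None;
```

```bash
for k in 1; do python3 jog.py '[[0,0,0.004,0,0,0],[0,0,0,0,0,0]]'; python3 jog.py '[[0,0,0.004,0,0,0],[0,0,0,0,0,0]]';python3 jog.py '[[0,0,0.004,0,0,0],[0,0,0,0,0,0]]'; done | grep -E "ee_pos|ft"
```

```text
ee_pos: [531.1, 119.7, 173.8]
ft_force: [0.1, 0.3, 0.3]
ee_pos: [531.0, 119.7, 171.7]
ft_force: [0.3, -0.4, -0.4]
ee_pos: [531.0, 119.7, 169.7]
ft_force: [0.5, 0.3, 0.7]
```

Converted, 2 mm / 500 = 0.004.

```bash
(python3 jog.py '[[0,0,0.004,0,0,0],[0,0,0,0,0,0]]'; python3 jog.py '[[0,0,0.004,0,0,0],[0,0,0,0,0,0]]';python3 jog.py '[[0,0,0.004,0,0,0],[0,0,0,0,0,0]]';python3 jog.py '[[0,0,0.004,0,0,0],[0,0,0,0,0,0]]') | grep -E "ee_pos|ft"
python3 - <<'E'
from workcell import ctrl, cam, order, sensors
from h import *
D=cam.get_image("scene");S=D["img"][:,:,::-1]
i=S[215:265,280:315].astype(int); m=(i[...,2]>1.5*i[...,1])&(i[...,2]>25)&(i[...,2]<110)
for c in range(8,26,2): 
    r=np.nonzero(m[:,c])[0]; print(280+c, 215+r.max() if len(r) else None,end="; ")
cv2.imwrite("pics/g4.png",np.clip(cv2.resize(S[205:265,265:325],(600,600),interpolation=2)*1.5,0,255))
E
```

```text
ee_pos: [530.9, 119.7, 167.7]
ft_force: [0.3, -0.2, -0.2]
ee_pos: [531.0, 119.7, 165.7]
ft_force: [-0.0, -0.2, -0.3]
ee_pos: [530.9, 119.7, 163.7]
ft_force: [-1.1, -0.2, -0.5]
ee_pos: [531.0, 119.7, 161.7]
ft_force: [0.1, 0.9, -1.3]
288 240; 290 241; 292 247; 294 248; 296 248; 298 249; 300 243; 302 215; 304 257; [ WARN:0@0.838] global loadsave.cpp:1063 imwrite_ Unsupported depth image for selected encoder is fallbacked to CV_8U.
```

View pics/g4.png

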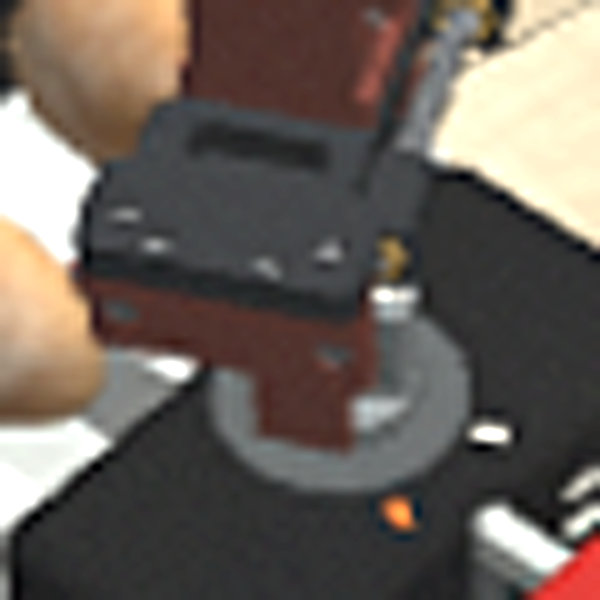

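The near finger now hangs beside the bar, with its tip at about (304,445) in the crop, which is z of about 175. So the fingertips are roughly 28 mm higher than the reported pose. I'll go 3 mm lower and close.

Converted, 2 mm / 500 = 0.004, 1 mm / 500 = 0.002.

```bash
(python3 jog.py '[[0,0,0.004,0,0,0],[0,0,0.002,0,0,0]]'; python3 jog.py '[[0,0,0,0,0,0],[0,0,0,0,0,0],[0,0,0,0,0,0],[0,0,0,0,0,0],[0,0,0,0,0,0]]' 0; python3 jog.py '[[0,0,0,0,0,0],[0,0,0,0,0,0],[0,0,0,0,0,0]]')|grep -v t:
python3 -c "
from workcell import ctrl, cam, order, sensors
print(sensors.get_obs()['moment'])"
```

```text
ee_pos: [531.1, 119.7, 158.8]
orientation: [-2.975, -1.01, 0.0]
ft_force: [0.4, -0.1, -0.3]
width: 50.2
grasp_force: 0.0
ee_pos: [531.2, 119.7, 159.0]
orientation: [-2.975, -1.01, -0.0]
ft_force: [-0.1, -0.0, 0.2]
width: 20.0
grasp_force: 0.0
ee_pos: [530.6, 120.4, 159.1]
orientation: [-2.974, -1.01, 0.001]
ft_force: [-2.6, 4.1, 1.3]
width: 13.8
grasp_force: 30.0
[0.76147812 0.41651512 0.00635062]
```

Gripped at 13.8 mm. Next I'll turn it clockwise, which is positive about the tool's z.

Converted, 0.1 rad / 1.5708 = 0.0637.

```bash
(python3 jog.py '[[0,0,0,0,0,0.0637],[0,0,0,0,0,0.0637],[0,0,0,0,0,0.0637],[0,0,0,0,0,0.0637],[0,0,0,0,0,0.0637]]'; python3 jog.py '[[0,0,0,0,0,0.0637],[0,0,0,0,0,0.0637],[0,0,0,0,0,0.0637],[0,0,0,0,0,0.0637],[0,0,0,0,0,0]]';python3 jog.py '[[0,0,0,0,0,0],[0,0,0,0,0,0]]')
python3 -c "
from workcell import ctrl, cam, order, sensors
import numpy as np
o=sensors.get_obs();v=o['orientation'];print(o['moment'],2*np.arctan2(v[1],v[0]),o['qpos'])"
```

```text
t: 7.07
ee_pos: [530.5, 120.5, 159.0]
orientation: [-3.132, -0.235, 0.001]
ft_force: [-2.5, 4.6, 1.9]
width: 14.0
grasp_force: 30.0
t: 7.48
ee_pos: [530.6, 120.7, 159.1]
orientation: [-3.116, 0.393, 0.002]
ft_force: [-2.9, 5.7, 1.0]
width: 14.1
grasp_force: 30.0
t: 7.65
ee_pos: [530.5, 120.7, 159.0]
orientation: [-3.117, 0.385, 0.002]
ft_force: [-2.9, 6.0, 2.5]
width: 13.9
grasp_force: 30.0
[ 1.02074733e+00  5.87105199e-01 -8.87054708e-04] 6.0376174427720315 [0.20085744 0.37882714 1.85098411 0.00211628 0.91250839 2.01592636]
```

Converted, -30 mm / 500 = -0.06, -25 mm / 500 = -0.05, -0.1 rad / 1.5708 = -0.0637.

```bash
(python3 jog.py '[[0,0,0,0,0,0],[0,0,0,0,0,0],[0,0,0,0,0,0],[0,0,0,0,0,0]]' 45; python3 jog.py '[[0,0,-0.02,0,0,0],[0,0,-0.05,0,0,0],[0,0,-0.06,0,0,0],[0,0,-0.06,0,0,0],[0,0,-0.06,0,0,-0.0637]]' 0;python3 jog.py '[[-0.06,0,0,0,0,-0.0637],[-0.06,0,0,0,0,-0.0637],[-0.06,0,0,0,0,-0.0637],[0,0,0,0,0,-0.0382],[0,0,0,0,0,0]]')
python3 - <<'E'
from workcell import ctrl, cam, order, sensors
from h import *
D=cam.get_image("scene");S=D["img"][:,:,::-1];np.savez("s5.npz",**D)
o=sensors.get_obs();v=o['orientation'];print(o["ee_pos"],2*np.arctan2(v[1],v[0]),o["width"])
cv2.imwrite("pics/g5.png",np.clip(cv2.resize(S[160:300,235:375],(600,600),interpolation=2)*1.4,0,255).astype(np.uint8))
E
```

```text
t: 7.98
ee_pos: [531.2, 119.5, 159.0]
orientation: [3.118, -0.384, 0.0]
ft_force: [0.1, 0.3, -0.8]
width: 37.1
grasp_force: 0.0
t: 8.4
ee_pos: [530.9, 119.5, 286.0]
orientation: [3.133, -0.229, 0.0]
ft_force: [-0.1, -0.8, -0.4]
width: 10.5
grasp_force: 0.0
t: 8.82
ee_pos: [440.4, 123.7, 285.0]
orientation: [-3.123, -0.341, -0.002]
ft_force: [0.8, 0.0, 0.2]
width: 0.4
grasp_force: 0.0
[441.62495715 123.81515954 285.06590575] -6.069449876276832 0.46644163657162735
```

View pics/g5.png

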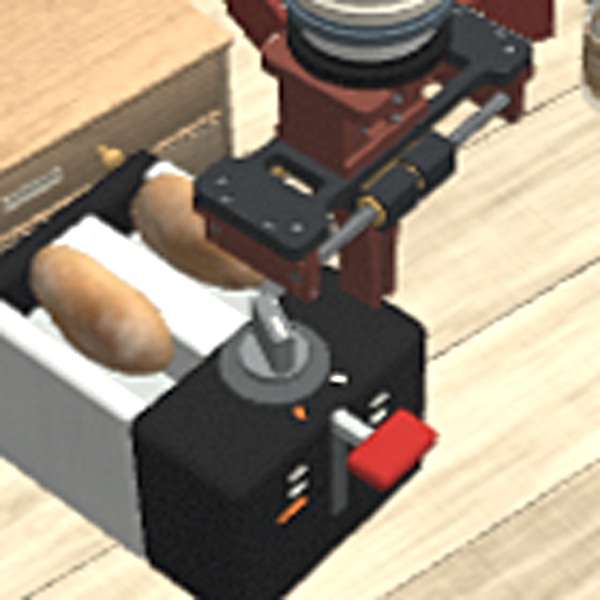

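Run:
```python
from h import *
D=dict(np.load("s5.npz"))
K=np.array([531,119.5,194]); 
for th in(-.45,.45):   # bar yaw offsets
    y=.21+th; a=19*np.array([np.cos(y),np.sin(y),0]); print("bar ends",th,np.round(proj(D,K-a),1),np.round(proj(D,K+a),1))
print("obs near (302.2,237.5) far (296.8,227.7)")
for z in(268,282,290,296,302):
    ay=np.array([-np.sin(.21),np.cos(.21),0]);ax=np.array([np.cos(.21),np.sin(.21),0]);c=np.array([441.6,123.8,z])
    print(z,[np.round(proj(D,c+s*10*ax+t*13.5*ay),1) for s,t in((-1,1),(-1,-1),(1,1))])
print([ (235+u/4.286,160+v/4.286) for u,v in((378,305),(345,285))])
d=np.array([442,101.5])-[441.6,123.8];print(d@ax[:2],d@-ay[:2])
i=D["img"][200:240,305:335].astype(int); m=(i[...,0]>1.5*i[...,1])&(i[...,0]>22)&(i[...,0]<110)
for c in range(0,30,2):
    r=np.nonzero(m[:,c])[0]; print(305+c, 200+r.max() if len(r) else None,end="; ")
```

```text
bar ends -0.45 [301.3 237. ] [295.3 226.2]
bar ends 0.45 [305.9 233. ] [290.6 230. ]
obs near (302.2,237.5) far (296.8,227.7)
268 [array([319.2, 239.5]), array([327.2, 232.4]), array([312.3, 235. ])]
282 [array([319.2, 235.2]), array([327.2, 228.2]), array([312.2, 230.7])]
290 [array([319.2, 232.7]), array([327.3, 225.7]), array([312.2, 228.3])]
296 [array([319.2, 230.8]), array([327.3, 223.8]), array([312.2, 226.4])]
302 [array([319.2, 228.9]), array([327.3, 221.9]), array([312.1, 224.5])]
[(323.1941203919739, 231.16192253849744), (315.4946336910873, 226.49556696220253)]
-4.257443400678382 21.89347335828694
305 229; 307 229; 309 228; 311 None; 313 210; 315 227; 317 228; 319 229; 321 230; 323 230; 325 227; 327 None; 329 None; 331 None; 333 None;
```

The knob bar matches the orange-mark position, since both projected bar ends agree. The fingertip is about 22 mm higher than the nominal value. Next I'll go over the lever and down in steps until I feel contact.

Units first: shifts go in shares of 50 cm and turns go in shares of pi/2 rad. So 30 mm / 500 = 0.06, 25 mm / 500 = 0.05.

```bash
(python3 jog.py '[[-0.012,0.044,0,0,0,0],[0,0,0.05,0,0,0],[0,0,0.06,0,0,0],[0,0,0.06,0,0,0],[0,0,0.04,0,0,0]]'; python3 jog.py '[[0,0,0.02,0,0,0],[0,0,0.01,0,0,0],[0,0,0.006,0,0,0],[0,0,0,0,0,0]]'; for n in 1; do python3 jog.py '[[0,0,0.006,0,0,0],[0,0,0,0,0,0]]'; python3 jog.py '[[0,0,0.006,0,0,0],[0,0,0,0,0,0]]'; python3 jog.py '[[0,0,0.006,0,0,0],[0,0,0,0,0,0]]'; python3 jog.py '[[0,0,0.006,0,0,0],[0,0,0,0,0,0]]'; done)|grep -E "^t|ee|ft"
```

```text
t: 9.28
ee_pos: [440.6, 100.6, 177.2]
ft_force: [-1.2, 0.9, -0.7]
t: 9.62
ee_pos: [441.1, 101.1, 161.3]
ft_force: [0.6, -0.4, -0.3]
t: 9.78
ee_pos: [441.0, 101.2, 158.6]
ft_force: [-0.6, -0.3, 0.3]
t: 9.95
ee_pos: [440.4, 101.0, 155.1]
ft_force: [-0.3, -1.1, 0.4]
t: 10.12
ee_pos: [440.2, 101.0, 151.7]
ft_force: [-0.1, -0.0, -0.4]
t: 10.28
ee_pos: [440.1, 101.0, 148.5]
ft_force: [0.2, -0.1, -0.1]
```

```bash
(python3 jog.py '[[0,0,0.002,0,0,0],[0,0,0,0,0,0]]'; python3 jog.py '[[0,0,0.002,0,0,0],[0,0,0,0,0,0]]'; python3 jog.py '[[0,0,0.002,0,0,0],[0,0,0,0,0,0]]'; python3 jog.py '[[0,0,0.002,0,0,0],[0,0,0,0,0,0]]'; python3 jog.py '[[0,0,0.002,0,0,0],[0,0,0,0,0,0]]'; python3 jog.py '[[0,0,0.002,0,0,0],[0,0,0,0,0,0]]')|grep -E "ee|ft"
```

```text
ee_pos: [440.2, 101.0, 147.8]
ft_force: [0.5, -0.2, -0.7]
ee_pos: [440.3, 101.0, 146.9]
ft_force: [-1.0, 1.0, 0.0]
ee_pos: [440.3, 101.0, 145.9]
ft_force: [0.1, 0.3, 0.6]
ee_pos: [440.3, 101.0, 144.9]
ft_force: [-0.3, -0.4, 0.0]
ee_pos: [440.3, 101.0, 143.8]
ft_force: [-0.4, 0.4, 0.7]
ee_pos: [440.3, 101.0, 143.2]
ft_force: [-1.8, 0.3, 5.4]
```

Contact at a reported z of about 143.3. The third notch is 42 mm lower, at about 101.3. I'll press down while watching the force profile.

Converted, 4 mm / 500 = 0.008.

```bash
(for z in 1; do python3 jog.py '[[0,0,0.008,0,0,0],[0,0,0,0,0,0]]'; python3 jog.py '[[0,0,0.008,0,0,0],[0,0,0,0,0,0]]'; python3 jog.py '[[0,0,0.008,0,0,0],[0,0,0,0,0,0]]'; python3 jog.py '[[0,0,0.006,0,0,0],[0,0,0,0,0,0]]'; python3 jog.py '[[0,0,0.006,0,0,0],[0,0,0,0,0,0]]'; python3 jog.py '[[0,0,0.006,0,0,0],[0,0,0,0,0,0]]'; python3 jog.py '[[0,0,0.006,0,0,0],[0,0,0,0,0,0]]'; python3 jog.py '[[0,0,0.006,0,0,0],[0,0,0,0,0,0]]'; python3 jog.py '[[0,0,0.006,0,0,0],[0,0,0,0,0,0]]'; python3 jog.py '[[0,0,0.006,0,0,0],[0,0,0,0,0,0]]';python3 jog.py '[[0,0,0.006,0,0,0],[0,0,0,0,0,0]]'; done)|grep -E "ee|ft"
```

```text
ee_pos: [440.4, 101.0, 139.2]
ft_force: [-2.1, -0.1, 8.0]
ee_pos: [440.3, 101.0, 135.0]
ft_force: [-1.5, -0.8, 3.9]
ee_pos: [440.4, 101.0, 131.0]
ft_force: [-2.0, -1.4, 4.8]
ee_pos: [440.4, 101.0, 128.2]
ft_force: [-2.5, 0.2, 9.4]
ee_pos: [440.4, 101.0, 125.4]
ft_force: [-2.9, -0.6, 9.9]
ee_pos: [440.4, 101.0, 122.3]
ft_force: [-2.3, -0.1, 7.5]
ee_pos: [440.4, 101.0, 119.1]
ft_force: [-2.1, -0.5, 6.1]
ee_pos: [440.4, 101.0, 116.2]
ft_force: [-1.5, -0.5, 8.1]
ee_pos: [440.4, 101.0, 113.4]
ft_force: [-3.1, 0.8, 12.4]
ee_pos: [440.4, 101.0, 110.5]
ft_force: [-3.1, -0.9, 12.1]
ee_pos: [440.4, 101.0, 107.3]
ft_force: [-2.1, -1.1, 8.1]
```

The profile fits the 14 mm notch period, with the second notch at about 115. Six more mm.

Converted, 3 mm / 500 = 0.006.

```bash
(python3 jog.py '[[0,0,0.006,0,0,0],[0,0,0,0,0,0]]'; python3 jog.py '[[0,0,0.006,0,0,0],[0,0,0,0,0,0]]'; python3 jog.py '[[0,0,0,0,0,0],[0,0,0,0,0,0],[0,0,0,0,0,0]]')|grep -E "ee|ft"
python3 - <<'E'
from workcell import ctrl, cam, order, sensors
from h import *
S=cam.get_image("scene")["img"][:,:,::-1]
o=sensors.get_obs();print(o["t"],o["ee_pos"],o["ft_force"])
cv2.imwrite("pics/g6.png",np.clip(cv2.resize(S[210:300,275:365],(600,600),interpolation=2)*1.4,0,255).astype(np.uint8))
E
```

```text
ee_pos: [440.4, 101.0, 104.3]
ft_force: [-1.8, -0.3, 7.0]
ee_pos: [440.4, 101.0, 101.4]
ft_force: [-2.4, -0.5, 10.7]
ee_pos: [440.4, 101.0, 101.6]
ft_force: [-2.3, -0.8, 9.9]
13.75 [440.40758867 101.03096539 101.63890325] [-3.92297316 -0.88683527  9.85207358]
```

View pics/g6.png

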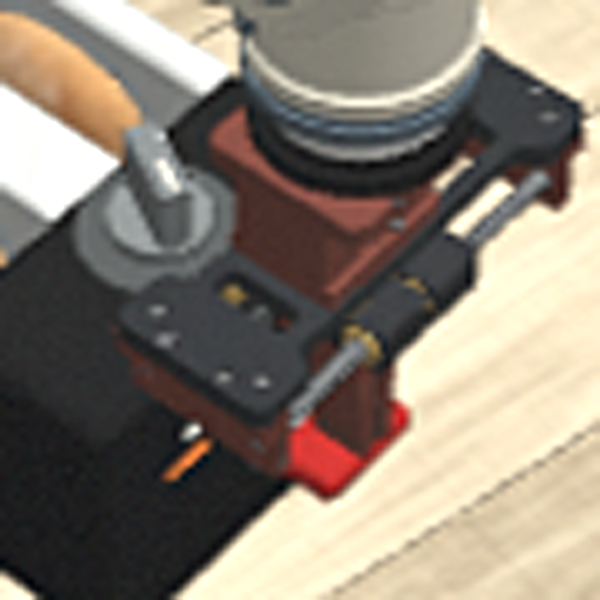

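The fingers hold the paddle down with the knob still at orange. Travel is about 42 mm and the force is 10–11 N, which matches the third notch.

```bash
python3 -c "
from workcell import ctrl, cam, order, sensors
print(order.close_job())"
```

```text
the job is handed in; nothing more can be done
None
```

The job is handed in: the browning knob was turned to the orange mark and released, the lever is held at the third notch (42 mm of travel, about 10 N), and nothing else was touched; the clock stood at 13.75 s of the 45 s.

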